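Close up a line filter and hold its cover up for the seal

ROBOT

A 6-joint arm with a two-finger parallel gripper is mounted at the origin on a cart in front of the work surface, level with it; the furniture and walls round the work are solid. World frame = base frame: x ahead of the robot, y to its left, z up, the work surface at z = 0. Lengths are in m, angles in rad, forces in N, time in s.
With the tool pointing down it reaches from about 0.2 to 0.875 m from the base axis. Payload 3.4 kg.
Tool frame: the origin (TCP) lies midway between the tips of the shut fingers; the grasp point (between the pads) lies 19 mm behind it; z points along the fingers, y is the line along which they close (so a half turn about z gives the same grasp; the last joint's range is limited). The gripper opens to 94 mm and grips with 3 to 60 N. Pads are 16 mm wide; open, the fingers measure 119 mm over their backs; the gripper's body (75 mm by 177 mm) begins 78 mm behind the grasp point.
Start: joints at [-1.378, 0.276, 1.505, -0, 1.361, -0.121], TCP at [0.177, -0.547, 0.205] pointing down, gripper open.
Joint ranges: [-2.89, 2.89], [-0.75, 2.08], [0.22, 2.7], [-1.18, 4.32], [0.11, 2.71], [-2.7, 2.7]. Speed limits (rad/s): [2.57, 2.57, 3.14, 3.14, 3.14, 3.14].

INTERFACE

Orientations are given as a unit quaternion [x, y, z, w].
In Python, from cell import get_obs, viewer, ticket gives the robot as it stands.
- The arm moves only by the tool drive_tool, never from a script. Its argument "targets" is a list that holds one entry, the list of rows, each a list of 7 numbers: the shift along the tool's x, y, z in parts of the range, where 1.0 means 60 cm, then the turn, a rotation vector about the tool's x, y, z in fractions of the full range, 1 being 360 degrees, then the opening, from 0 (shut) to 1 (fully open). A call has exactly 10 rows; each row is the pose to reach, as a shift and turn from the pose commanded when the call began, along the tool's axes at that moment; what a row does not reach only later rows make up. A row lasts 1/12 s, in which the tool goes at most 41.7 mm and 7.16 degrees, less where a joint would pass 70% of its speed; a pose out of reach is approached as far as the arm can. A call with a gripper value outside its range is refused whole. The fingers move at their own pace and stop on an object; the grip force is fixed at half the most. Time passes only in rows, so rows that repeat a pose let the fingers close, or fill a call up. It gives the time, the measured TCP pose, the force, the opening and the grip force at its end, in the units of the state.
- get_obs(): the state, without advancing time (a new reading comes with each control period).
- viewer.camera(name): name is "side" or "top" or "wrist"; returns the picture (420x560x3 uint8, red, green, blue); there is no depth.
- viewer.get_calibration(name): a dict with "vertical_fov" (degrees; the focal length in pixels is half the picture's height over the tangent of half this angle, whatever the lens; pixels are square), "cx", "cy" (the principal point, pixels), "k1" (the pictures are not rectified: a ray, as slopes to the right and down, at radius r is drawn at 1 + k1 r^2 times it, then the intrinsics apply), "R" (3x3) and "t" (3): a world point X has camera coordinates R X + t. Camera axes: x right, y down, z forward; pixel columns grow to the right and rows downward; lengths in m; the calibration is good to about 2 mm. A picture is of the moment at which its call begins: read the wrist's pose just before it. get_calibration takes no time and is no camera call; for the wrist camera it gives the pose at the moment of the call.
- ticket.job_done(): hands the job in; it is judged then, once.
Trained networks look in the newest picture that a camera, given by its name, has taken for a name from the list of things; names that differ only in an ending like _2 or _b are one class to them, and where a whole thing is asked for, a point or a joint stands for the part that bears it (a point fixed in the world has none). Each returns a list of dicts, best first, with "conf" (0 to 1); they miss things now and then, are a little off and sometimes report something else, mostly with a low value. They report only what shows in the picture. A call takes as long as a camera call.
- viewer.find_in(target, camera): "at" ([x, y, z] in m, in the coordinates of the camera as it stood for that picture, good to about 4 mm: the middle of the surface that is visible of it).
- viewer.spot_point(target, camera): "at" ([x, y, z] in m, in the coordinates of the camera as it stood for that picture, good to about 4 mm: a listed point, or the origin of a listed thing).
The state is a dict: "t": time; "joint_positions": joint angles; "joint_velocities": joint speeds; "joint_efforts": joint torques, N m; "position": TCP position; "ee_rot": TCP orientation; "wrist_force": force on the tool from outside, world axes, zero at the start; "torque": the same for the moment, N m; "opening": finger opening in m; "finger_force": force on a finger pad.
Only numpy, scipy, OpenCV 4.12 (cv2) and the standard library are available. Lean on these libraries where they do the work, as an engineer would, in place of code of your own. Each camera call takes 0.05 s, during which the arm holds its last target. There are 200 camera calls.

TASK

Dry-fit the line filter before its seal goes in: set the filter element on the spigot in the housing, open end down, then take the nested lids by the stem and lower them together, without dropping them, until the inner lid and the cover both sit fully home on the housing, and let go. Then lift the cover alone by its hub, straight up off the stem, and finish still holding it level over the housing with its lower edge clear above the tip of the stem, so that the seal can be laid under it; the inner lid must stay fully seated and must not come up with the cover. Do not disturb the wrench, tape roll, elbow and gauge lying around.

Things in the scene. Friction and masses are not known exactly. Their poses are not given: they have to be found in the camera images.
- filter_housing: Filter housing: fixed upright aluminium bowl, 112 mm diameter, 68 mm high, a brass pipe nipple on each side (along y, to 92 mm from the axis). Origin: centre of underside, z up. Open top: bore 92 mm, floor 12 mm above the origin; at the mouth a counterbore, 103 mm wide, 8 mm deep, is the inner lid's ledge. On the floor stands a coned brass spigot, 24 mm diameter, 18 mm high.
- seat_floor (a point): Point on the housing's inner floor, on the axis at the foot of the spigot (12 mm above the housing's underside). The element's origin comes here when it is fully home.
- lid_seat (a point): Point on the housing's axis at the height of the lid ledge, 60 mm above the housing's underside, 8 mm below the rim. The origins of the inner lid and of the cover both come here when fully home.
- filter_element: Filter element: white pleated drum with black end caps, 52 mm diameter, 44 mm high, with a black round nub on top, 22 mm diameter, 28 mm high (total 72 mm). Open lower end: bore 28 mm wide, 24 mm deep, fits over the spigot. Stands on the cart open end down. Origin: centre of lower end, z towards the nub. Take it by the nub; seated, it stands 16 mm above the housing's rim. About 0.12 kg.
- inner_lid: Inner lid: steel disc, 99 mm diameter, 6 mm thick; crown 38 mm wide up to 32 mm, then a round stem 16 mm thick, tip 72 mm above the origin. Lies nested under the cover; only the top 30 mm of stem show above the cover's hub. Origin: centre of underside, z up the stem. Hollow crown (30 mm wide, 27 mm deep) clears the nub. Lifted by the stem it rises 2 mm, then carries the cover. About 0.3 kg.
- cover: Cover: loose aluminium outer lid, 124 mm wide; skirt 8 mm high that goes round the housing's rim (117 mm inside), ribbed plate up to 18 mm above the origin, round hub, 52 mm wide, up to 42 mm. The stem passes through the hub's 19 mm hole. Starts on the cart over the inner lid, both origins at one point. Origin: centre of skirt's lower edge, z up. Grip the hub to lift it alone. 0.35 kg.
- wrench: Open-ended steel wrench, 210 mm long, lying flat at the front edge. Bystander.
- seal_tape: Blue and white roll of seal tape, 61 mm diameter, 14 mm high, lying flat at the front edge, right of the wrench. Bystander.
- elbow: Brass pipe elbow, 69 x 69 x 50 mm, behind the housing to the right. Bystander.
- gauge: Pressure gauge with black case, 88 x 63 x 24 mm, lying on its back near the front right corner. Bystander.

How it is judged:
On the way, in this order (a step that is already met when the one before it is completed fails the run):
1. the element stands fully home on the spigot, open end down, and is let go (horizontal distance between filter_element and seat_floor below 0.005 m and z of filter_element in the frame of seat_floor below 0.004 m and angle between filter_element's own z axis and vertical below 0.08 rad and contact force between the fingers and filter_element below 0.1 N), for 0.2 s.
2. the inner lid and the cover both sit fully home on the housing and the stem is let go (horizontal distance between inner_lid and lid_seat below 0.005 m and z of each of inner_lid, cover in the frame of lid_seat below 0.003 m and angle between each of inner_lid, cover's own z axis and vertical below 0.04 rad and horizontal distance between cover and lid_seat below 0.006 m and contact force between the fingers and inner_lid below 0.1 N), for 0.2 s.
At the end, for the whole second after the job is handed in: Element on the spigot (5 mm, 4 mm high, 0.08 rad); inner lid home on its ledge (5 mm, 3 mm high, 0.04 rad), not touched by the robot; cover held still in the fingers, level (0.15 rad), within 40 mm of the axis, its edge over 74 mm above the lid seat, touching neither inner lid nor housing (horizontal distance between filter_element and seat_floor below 0.005 m and z of filter_element in the frame of seat_floor below 0.004 m and angle between filter_element's own z axis and vertical below 0.08 rad and horizontal distance between inner_lid and lid_seat below 0.005 m and z of inner_lid in the frame of lid_seat below 0.003 m and angle between inner_lid's own z axis and vertical below 0.04 rad and z of cover in the frame of lid_seat above 0.074 m and horizontal distance between cover and filter_housing below 0.04 m and angle between cover's own z axis and vertical below 0.15 rad and contact force between the fingers and cover above 1 N and contact force between cover and inner_lid below 0.05 N and contact force between cover and filter_housing below 0.05 N and contact force between the fingers and inner_lid below 0.1 N and linear speed of cover below 0.03 m/s); the arm keeps its last pose, push and grip.
It fails at once if the cover is raised more than 6 mm off the inner lid while the inner lid is not seated in the housing, or the inner lid is pulled up with it (z of cover in the frame of inner_lid above 0.006 m and (z of inner_lid in the frame of lid_seat above 0.004 m or horizontal distance between inner_lid and filter_housing above 0.06 m)).
It fails at once if the inner lid or the element is dropped into the housing (let go more than 8 mm, element 20 mm, above its seat) ((contact force between the fingers and inner_lid below 0.05 N and z of inner_lid in the frame of lid_seat above 0.008 m and horizontal distance between inner_lid and filter_housing below 0.03 m) or (contact force between the fingers and filter_element below 0.05 N and z of filter_element in the frame of seat_floor above 0.02 m and horizontal distance between filter_element and filter_housing below 0.03 m)).
It fails at once if the wrench, tape roll, elbow or gauge is moved more than 20 mm (distance of any of wrench, seal_tape, elbow, gauge from where it was at the start of the episode above 0.02 m).
It also fails if it takes over 64 s, if anything falls off the work surface, if the arm or the gripper's body presses on something with over 40 N, if the wrist force passes 120 N, or if a joint passes its speed limit or range.

## Working session

There is one attempt and no reset: what is moved stays moved. The work goes in short steps, Python scripts to look and compute and a tool call to move; the robot and the scene stay as the last step left them, time stands still between calls to the robot, and variables do not carry over. Pictures are saved under pics/ and viewed, at most 10 in all, crops included, and the job is handed in when it is done.

Besides the shell and the picture viewer there is one more tool, called after "Request:" as name(argument=value, ...) on one line, values as JSON. drive_tool: Moves the arm, as the interface text tells. Its arguments: {"type":"object","properties":{"targets":{"type":"array"}},"required":["targets"]}

```bash
mkdir -p pics; cat > h.py <<'E'
import numpy as np, cv2
from cell import get_obs, viewer, ticket
from scipy.spatial.transform import Rotation as Ro
def look(cam,name=None):
    c=viewer.get_calibration(cam); im=viewer.camera(cam)
    if name: cv2.imwrite('pics/'+name,cv2.cvtColor(im,cv2.COLOR_RGB2BGR))
    return c,im
def w(c,p): return np.array(c['R']).T@(np.array(p)-np.array(c['t']))
def ask(f,t,cam,c,n=2):
    for d in getattr(viewer,f)(t,cam)[:n]: print(cam,f,t,round(d['conf'],2),w(c,d['at']).round(4))
def proj(c,X):
    p=np.array(c['R'])@np.array(X,float)+np.array(c['t']); s=p[:2]/p[2]
    f=210/np.tan(np.radians(c['vertical_fov'])/2); s=s*(1+c['k1']*(s@s))
    return np.array([c['cx'],c['cy']])+f*s
def ray(c,uv):
    f=210/np.tan(np.radians(c['vertical_fov'])/2); d=(np.array(uv)-[c['cx'],c['cy']])/f; s=d.copy()
    for _ in range(20): s=d/(1+c['k1']*(s@s))
    R=np.array(c['R']); return -R.T@np.array(c['t']), R.T@np.array([*s,1])
def atz(c,uv,z):
    o,d=ray(c,uv); return o+d*(z-o[2])/d[2]
E
python3 - <<'E'
from h import *
o=get_obs();print(o['t'],o['position'],Ro.from_quat(o['ee_rot']).as_matrix().round(3),o['opening'])
for cam in ['top','side']:
    c,im=look(cam,cam+'0.png')
    for t in ['filter_element','inner_lid','cover','filter_housing','seat_floor','lid_seat']: ask('spot_point',t,cam,c)
    for t in ['wrench','seal_tape','elbow','gauge']: ask('find_in',t,cam,c,1)
ims=[cv2.imread(f'pics/{n}0.png') for n in('top','side')]
cv2.imwrite('pics/both.png',cv2.resize(np.vstack(ims),(448,600)) if 0 else cv2.resize(np.hstack(ims),(800,300)))
E
```

```text
0.0 [ 0.17736478 -0.54638064  0.20461775] [[ 0.951  0.309 -0.   ]
 [ 0.309 -0.951  0.002]
 [ 0.    -0.002 -1.   ]] 0.09387181868265426
top spot_point filter_element 0.75 [0.4888 0.2957 0.0037]
top spot_point inner_lid 0.54 [ 0.5229 -0.1695  0.0016]
top spot_point cover 0.82 [ 0.5237 -0.1683  0.0015]
top spot_point filter_housing 0.89 [ 0.5192  0.0325 -0.    ]
top spot_point seat_floor 0.56 [0.5219 0.0388 0.0123]
top spot_point seat_floor 0.56 [ 5.162e-01  3.260e-02 -2.000e-04]
top spot_point lid_seat 0.7 [0.52   0.0316 0.0529]
top spot_point lid_seat 0.39 [ 0.3553  0.119  -0.0006]
top find_in wrench 0.65 [0.3566 0.1058 0.0091]
top find_in seal_tape 0.57 [ 0.3728 -0.0891  0.0127]
top find_in elbow 0.82 [ 0.6638 -0.0927  0.037 ]
top find_in gauge 0.7 [ 0.4269 -0.3027  0.0256]
side spot_point filter_element 0.55 [0.4918 0.2903 0.0033]
side spot_point inner_lid 0.69 [0.3612 0.118  0.0005]
side spot_point cover 0.93 [ 0.5294 -0.1724 -0.0024]
side spot_point filter_housing 0.71 [ 0.5228  0.0375 -0.0008]
side spot_point seat_floor 0.73 [0.5257 0.0371 0.0135]
side spot_point lid_seat 0.96 [0.5267 0.0314 0.0613]
side find_in wrench 0.69 [0.3574 0.1297 0.0079]
side find_in seal_tape 0.62 [ 0.3805 -0.0847  0.0183]
side find_in elbow 0.49 [ 0.6562 -0.0995  0.0395]
side find_in gauge 0.92 [ 0.4307 -0.2919  0.0221]
```

View pics/top0.png

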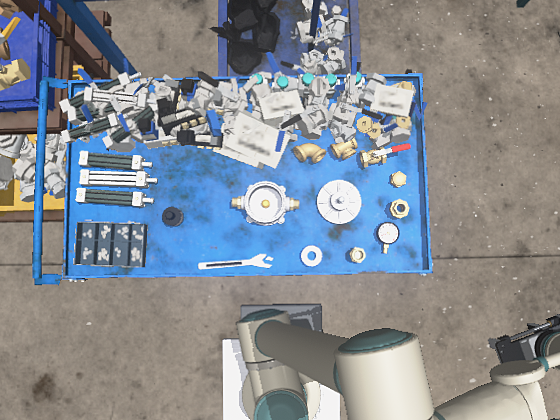

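View pics/side0.png

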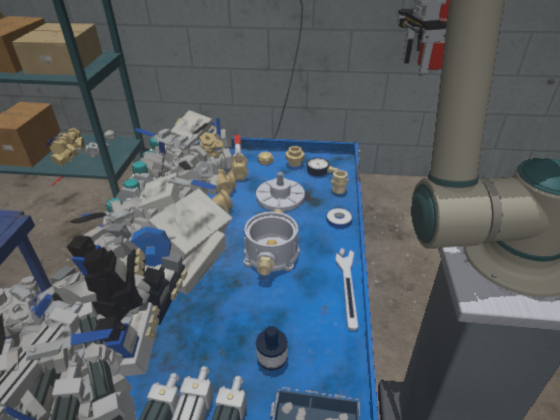

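The top view shows the element at about (172,215), the housing at (265,202) and the lids at (338,202). The side view agrees, and the network positions match both pictures. Next I move to above the middle for a wrist view.

The rows are not in the units I measure in: shifts go in shares of 60 cm and turns go in shares of 360 degrees. I convert before sending: -28 cm / 60 = -0.4667, 27 cm / 60 = 0.45, 12.6 degrees / 360 = 0.035.

Request:
drive_tool(targets=[[[0.045,-0.0467,-0.0117,0,0,0.005,1],[0.09,-0.0933,-0.0233,0,0,0.01,1],[0.135,-0.14,-0.035,0,0,0.015,1],[0.18,-0.1867,-0.0467,0,0,0.02,1],[0.225,-0.2333,-0.0583,0,0,0.025,1],[0.27,-0.28,-0.07,0,0,0.03,1],[0.315,-0.3267,-0.0817,0,0,0.035,1],[0.36,-0.3733,-0.0933,0,0,0.04,1],[0.405,-0.42,-0.105,0,0,0.045,1],[0.45,-0.4667,-0.1167,0,0,0.05,1]]])

```text
t: 1.93
position: [0.3482, -0.1955, 0.2761]
ee_rot: [1.0, -0.001, 0.0, 0.0]
wrist_force: [1.2, -0.6, -0.6]
opening: 0.0939
finger_force: 0.0
```

```bash
python3 - <<'E'
from h import *
c,im=look('wrist','w1.png'); o=get_obs(); print(o['position'],(-np.array(c['R']).T@np.array(c['t'])).round(3),np.array(c['R']).round(2))
for t in ['cover','inner_lid','filter_housing','lid_seat']: ask('spot_point',t,'wrist',c)
E
```

```text
[ 0.3515126  -0.18890469  0.27754038] [ 0.425 -0.195  0.456] [[-0.   -1.    0.  ]
 [-0.96  0.    0.26]
 [-0.26  0.   -0.96]]
wrist spot_point cover 0.89 [ 0.5234 -0.1666  0.0034]
wrist spot_point inner_lid 0.6 [ 0.5229 -0.1683  0.0044]
wrist spot_point filter_housing 0.85 [0.5205 0.039  0.0028]
wrist spot_point lid_seat 0.87 [0.5236 0.035  0.0598]
```

View pics/w1.png

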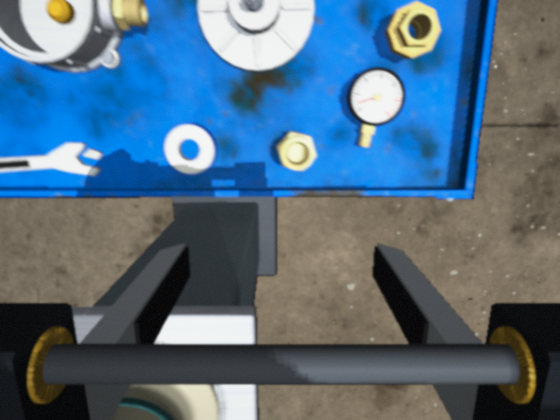

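The wrist view has the cover at about (255,10) and the housing at (60,10), top left. The fingers and their shadow are at the bottom. Now on to the element.

Converted, -39 cm / 60 = -0.65, -3.9 cm / 60 = -0.065.

Request:
drive_tool(targets=[[[0.0183,-0.065,0,0,0,0,1],[0.0367,-0.13,0,0,0,0,1],[0.055,-0.195,0,0,0,0,1],[0.0733,-0.26,0,0,0,0,1],[0.0917,-0.325,0,0,0,0,1],[0.11,-0.39,0,0,0,0,1],[0.1283,-0.455,0,0,0,0,1],[0.1467,-0.52,0,0,0,0,1],[0.165,-0.585,0,0,0,0,1],[0.1833,-0.65,0,0,0,0,1]]])

```text
t: 3.02
position: [0.4592, 0.1925, 0.2748]
ee_rot: [1.0, -0.002, -0.0, 0.001]
wrist_force: [1.1, 0.4, 0.4]
opening: 0.0938
finger_force: 0.0
```

Converted, -9 cm / 60 = -0.15, 8 cm / 60 = 0.1333.

Request:
drive_tool(targets=[[[0.0167,-0.05,0.025,0,0,0,1],[0.0333,-0.1,0.05,0,0,0,1],[0.0467,-0.15,0.0833,0,0,0,1],[0.0467,-0.15,0.1167,0,0,0,1],[0.0467,-0.15,0.1333,0,0,0,1],[0.0467,-0.15,0.1333,0,0,0,1],[0.0467,-0.15,0.1333,0,0,0,1],[0.0467,-0.15,0.1333,0,0,0,1],[0.0467,-0.15,0.1333,0,0,0,1],[0.0467,-0.15,0.1333,0,0,0,1]]])

```text
t: 3.85
position: [0.4869, 0.2822, 0.1969]
ee_rot: [1.0, -0.001, 0.001, -0.0]
wrist_force: [-0.0, 0.0, 0.6]
opening: 0.094
finger_force: 0.0
```

```bash
python3 - <<'E'
from h import *
c,im=look('wrist','w2.png'); o=get_obs(); print(o['t'],o['position'])
for t in ['filter_element','filter_housing','lid_seat']: ask('spot_point',t,'wrist',c,1)
ask('find_in','filter_element','wrist',c,1)
print(proj(c,[.49,.293,.072]),proj(c,[*o['position'][:2],.072]))
E
```

```text
3.9 [0.48665008 0.28231734 0.19672039]
wrist spot_point filter_element 0.73 [0.4892 0.2919 0.0019]
wrist spot_point filter_housing 0.78 [ 5.206e-01  3.740e-02 -1.000e-04]
wrist find_in filter_element 0.59 [0.493  0.2925 0.0444]
[268.39072083 197.67230953] [281.2415024  201.57962856]
```

View pics/w2.png

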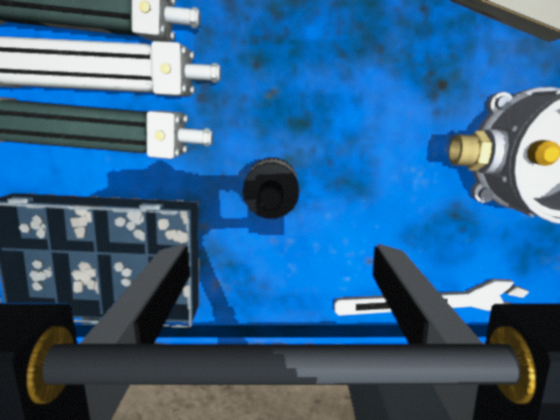

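The nub is centred near (270,196) and the spigot near (545,152). That agrees with the network estimates.

```bash
python3 - <<'E'
from h import *
im=cv2.imread('pics/w2.png'); c=viewer.get_calibration('wrist')
hsv=cv2.cvtColor(im,cv2.COLOR_BGR2HSV)
m=cv2.inRange(hsv,(12,130,90),(32,255,255)); m[:, :515]=0; m[200:]=0
M=cv2.moments(m,True); uv=[M['m10']/M['m00'],M['m01']/M['m00']]; print(uv,M['m00'],atz(c,uv,.026))
for uv in [(270,197),(270,194)]: print(atz(c,uv,.072))
print(hsv[185:205:6,255:290:6,2])
E
```

```text
[546.6372950819672, 152.5] 488.0 [0.52146424 0.03686988 0.026     ]
[0.48985952 0.29203772 0.072     ]
[0.49240721 0.29202017 0.072     ]
[[24 16  9 14 12 22]
 [24 19 22 24 13 24]
 [22 22 22 24 22 22]
 [34 31 24 22 21 25]]
```

Converted, 10 cm / 60 = 0.1667, 9 cm / 60 = 0.15.

Request:
drive_tool(targets=[[[0.005,-0.015,0.0167,0,0,0,0.45],[0.005,-0.015,0.05,0,0,0,0.45],[0.005,-0.015,0.0833,0,0,0,0.45],[0.005,-0.015,0.1167,0,0,0,0.45],[0.005,-0.015,0.15,0,0,0,0.45],[0.005,-0.015,0.1667,0,0,0,0.45],[0.005,-0.015,0.1667,0,0,0,0.45],[0.005,-0.015,0.1667,0,0,0,0.45],[0.005,-0.015,0.1667,0,0,0,0.45],[0.005,-0.015,0.1667,0,0,0,0.45]]])

```text
t: 4.93
position: [0.4901, 0.2922, 0.0967]
ee_rot: [1.0, -0.0, 0.001, -0.001]
wrist_force: [-0.1, 0.1, 0.3]
opening: 0.0429
finger_force: 0.0
```

```bash
python3 - <<'E'
from h import *
c,im=look('wrist','w3.png'); o=get_obs(); print(o['t'],o['position'],o['opening'])
ask('spot_point','filter_element','wrist',c,1)
print(proj(c,[*o['position'][:2],.072]))
E
```

```text
4.9833 [0.48999101 0.2921283  0.09668484] 0.04227374433774259
wrist spot_point filter_element 0.63 [0.4859 0.2931 0.0018]
[281.63260397 243.5595045 ]
```

View pics/w3.png

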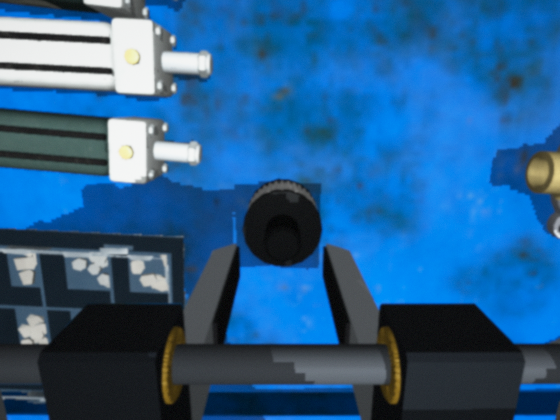

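The nub is centred between the fingers in y, at about (282,238). I'll check x on an enhanced crop.

```bash
python3 - <<'E'
from h import *
im=cv2.imread('pics/w3.png'); c=viewer.get_calibration('wrist')
cr=np.clip(im[165:275,225:340].astype(float)*4,0,255).astype('uint8'); cr=cv2.resize(cr,None,fx=5,fy=5,interpolation=cv2.INTER_CUBIC)
for x,col in((.487,(0,0,255)),(.490,(0,255,0)),(.493,(255,255,0))):
    for r,z in((.011,.072),(.026,.044)):
        P=np.array([(proj(c,[x+r*np.cos(a),.292+r*np.sin(a),z])-[225,165]+.5)*5 for a in np.linspace(0,6.283,40)])
        cv2.polylines(cr,[P.astype(np.int32)],True,col,1)
cv2.imwrite('pics/w3c.png',cr)
E
```

```text
(no output)
```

View pics/w3c.png

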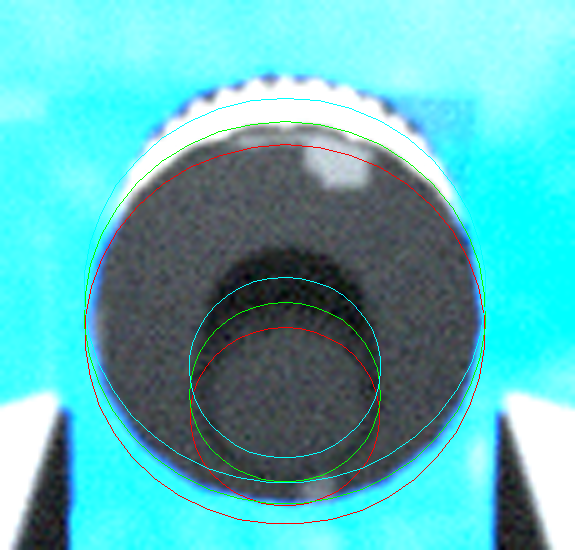

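The green outline (x=0.490) fits the cap well, so the tool is centred over the nub. Now I descend and grip.

Converted, 4.7 cm / 60 = 0.0783, 3.6 cm / 60 = 0.06.

Request:
drive_tool(targets=[[[0,0,0.02,0,0,0,0.45],[0,0,0.04,0,0,0,0.45],[0,0,0.06,0,0,0,0.45],[0,0,0.0783,0,0,0,0.45],[0,0,0.0783,0,0,0,0.45],[0,0,0.0783,0,0,0,0.15],[0,0,0.0783,0,0,0,0.1],[0,0,0.0783,0,0,0,0.1],[0,0,0.0783,0,0,0,0.1],[0,0,0.0783,0,0,0,0.1]]])

```text
t: 5.87
position: [0.4897, 0.2919, 0.0494]
ee_rot: [1.0, -0.0, 0.001, -0.0]
wrist_force: [0.6, 0.4, 3.1]
opening: 0.0213
finger_force: 30.0
```

Converted, 23.5 cm / 60 = 0.3917, 21 cm / 60 = 0.35.

Request:
drive_tool(targets=[[[0,0,-0.05,0,0,0,0.1],[0,0,-0.1,0,0,0,0.1],[0,0,-0.15,0,0,0,0.1],[0.0067,0.0583,-0.1833,0,0,0,0.1],[0.015,0.1167,-0.1833,0,0,0,0.1],[0.0217,0.175,-0.1833,0,0,0,0.1],[0.03,0.2333,-0.1833,0,0,0,0.1],[0.0367,0.2917,-0.1833,0,0,0,0.1],[0.045,0.35,-0.1833,0,0,0,0.1],[0.05,0.3917,-0.1833,0,0,0,0.1]]])

```text
t: 6.7
position: [0.5191, 0.0539, 0.1587]
ee_rot: [1.0, -0.001, 0.0, 0.001]
wrist_force: [0.3, 0.5, -0.6]
opening: 0.0212
finger_force: 30.0
```

Converted, 2 cm / 60 = 0.0333, 1 cm / 60 = 0.0167.

Request:
drive_tool(targets=[[[0.0017,0.0167,0,0,0,0,0.1],[0.0033,0.0333,0,0,0,0,0.1],[0.0033,0.0333,0,0,0,0,0.1],[0.0033,0.0333,0,0,0,0,0.1],[0.0033,0.0333,0,0,0,0,0.1],[0.0033,0.0333,0,0,0,0,0.1],[0.0033,0.0333,0,0,0,0,0.1],[0.0033,0.0333,0,0,0,0,0.1],[0.0033,0.0333,0,0,0,0,0.1],[0.0033,0.0333,0,0,0,0,0.1]]])

```text
t: 7.53
position: [0.5209, 0.037, 0.1584]
ee_rot: [1.0, 0.0, -0.0, 0.0]
wrist_force: [-0.7, 0.2, -0.6]
opening: 0.0209
finger_force: 30.0
```

```bash
python3 - <<'E'
from h import *
c,im=look('wrist','w4.png'); o=get_obs(); print(o['t'],o['position'],o['opening'])
for t in ['filter_element','filter_housing','lid_seat','seat_floor']: ask('spot_point',t,'wrist',c,1)
vis=im[:,:,::-1].copy(); H=(.5215,.037)
def circ(r,z,x,y,col):
    P=np.array([proj(c,[x+r*np.cos(a),y+r*np.sin(a),z]) for a in np.linspace(0,6.283,60)]); cv2.polylines(vis,[(P*16).round().astype(np.int32)],True,col,1,cv2.LINE_AA,4)
circ(.056,.068,*H,(0,255,0)); circ(.0515,.068,*H,(0,0,255)); circ(.046,.06,*H,(255,0,255))
circ(.026,.154,*o['position'][:2],(0,255,255))
cv2.imwrite('pics/w4v.png',cv2.resize(vis[60:360,80:480],None,fx=2,fy=2,interpolation=cv2.INTER_CUBIC))
E
```

```text
7.5833 [0.52096531 0.03687158 0.15845309] 0.021097632562093863
wrist spot_point filter_element 0.22 [0.5217 0.0356 0.0114]
wrist spot_point filter_housing 0.73 [ 5.18e-01  3.69e-02 -5.00e-04]
wrist spot_point seat_floor 0.81 [0.5201 0.0354 0.0088]
```

View pics/w4v.png

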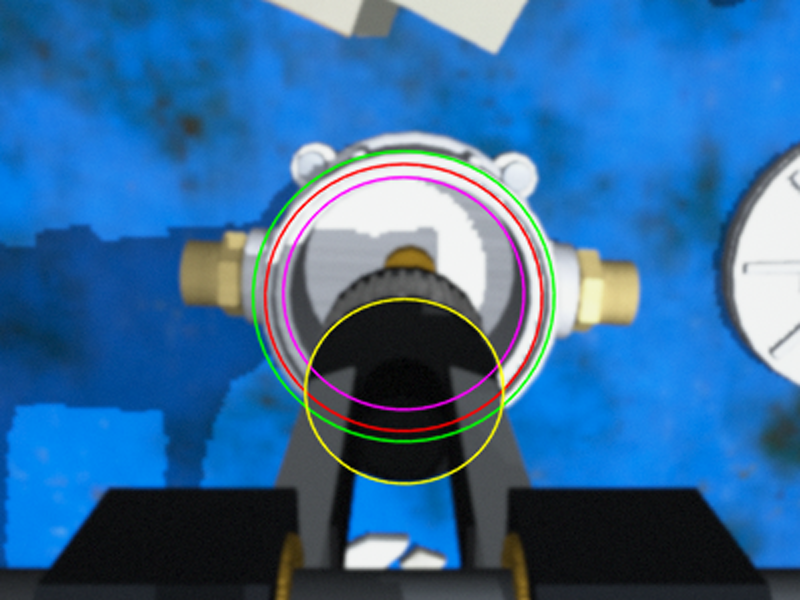

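```bash
python3 - <<'E'
from h import *
im=cv2.imread('pics/w4.png'); c=viewer.get_calibration('wrist')
a=cv2.resize(im[110:280,190:370],None,fx=4.2,fy=3.5,interpolation=cv2.INTER_CUBIC)
# ticks: rim-top edge predictions for x centre candidates, drawn only in right half
for H,col in(((.5215,.037),(0,220,0)),):
  for r,z,cc in((.056,.068,(0,220,0)),(.0515,.068,(0,0,255)),(.046,.06,(255,0,255)),(.046,.012,(255,128,0)),(.012,.012,(0,255,255))):
    P=np.array([(proj(c,[H[0]+r*np.cos(t),H[1]+r*np.sin(t),z])-[190,110]+.5)*[4.2,3.5] for t in np.linspace(0,6.283,80)])
    for p in P[::2]: cv2.circle(a,tuple(int(v) for v in p),2,cc,-1)
cv2.imwrite('pics/w4r.png',a)
E
```

```text
(no output)
```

View pics/w4r.png

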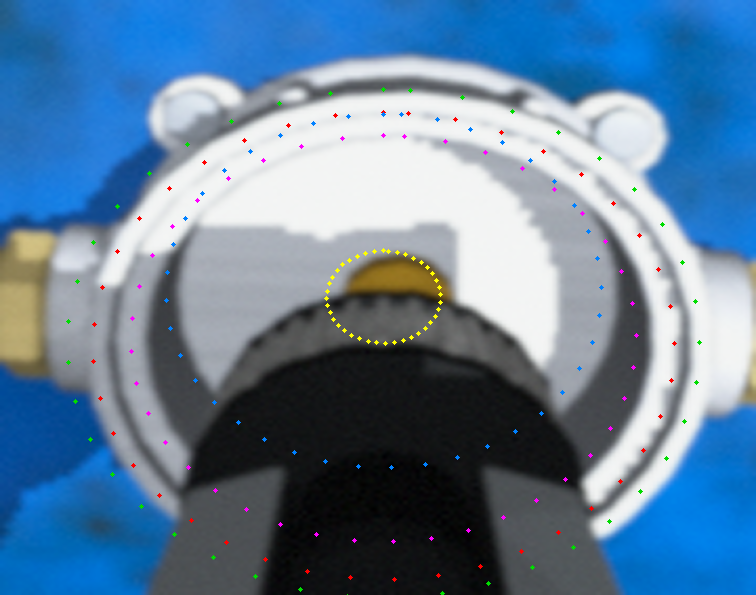

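The rim and floor outlines sit about 13–16 px right of the prediction. That puts the housing axis at y≈0.034 (x≈0.521), so I correct by 3 mm and lower.

Request:
drive_tool(targets=[[[0,0.005,0,0,0,0,0.1],[0,0.005,0.0167,0,0,0,0.1],[0,0.005,0.0333,0,0,0,0.1],[0,0.005,0.05,0,0,0,0.1],[0,0.005,0.0667,0,0,0,0.1],[0,0.005,0.0833,0,0,0,0.1],[0,0.005,0.1,0,0,0,0.1],[0,0.005,0.1167,0,0,0,0.1],[0,0.005,0.1167,0,0,0,0.1],[0,0.005,0.1167,0,0,0,0.1]]])

```text
t: 8.62
position: [0.5205, 0.0337, 0.0876]
ee_rot: [1.0, -0.0, -0.001, -0.0]
wrist_force: [-0.3, 0.4, -1.1]
opening: 0.0214
finger_force: 30.0
```

```bash
python3 - <<'E'
from h import *
c,im=look('wrist','w5.png'); o=get_obs(); print(o['t'],o['position'],o['wrist_force'])
for t in ['filter_housing','seat_floor','lid_seat']: ask('spot_point',t,'wrist',c,1)
for k in ('top','side'):
    c,im=look(k,k+'5.png')
    for t in ['filter_housing','seat_floor','lid_seat','filter_element']: ask('spot_point',t,k,c,1)
E
```

```text
8.6667 [0.52111187 0.03365451 0.08830427] [-0.22109581  0.56594608 -0.16659951]
top spot_point filter_housing 0.8 [0.5161 0.0332 0.0013]
top spot_point seat_floor 0.86 [0.52   0.0367 0.0133]
top spot_point lid_seat 0.71 [0.5195 0.0345 0.055 ]
top spot_point filter_element 0.49 [0.5201 0.0358 0.0437]
side spot_point filter_housing 0.68 [ 0.5258  0.0375 -0.0015]
side spot_point lid_seat 0.63 [0.5232 0.0329 0.0601]
side spot_point filter_element 0.56 [0.5217 0.0326 0.0405]
```

Converted, 1.2 cm / 60 = 0.02, 0.9 cm / 60 = 0.015.

Request:
drive_tool(targets=[[[0,0,0.005,0,0,0,0.1],[0,0,0.01,0,0,0,0.1],[0,0,0.015,0,0,0,0.1],[0,0,0.02,0,0,0,0.1],[0,0,0.02,0,0,0,0.1],[0,0,0.02,0,0,0,0.1],[0,0,0.02,0,0,0,0.1],[0,0,0.02,0,0,0,0.1],[0,0,0.02,0,0,0,0.1],[0,0,0.02,0,0,0,0.1]]])

```text
t: 10.15
position: [0.5211, 0.0336, 0.0766]
ee_rot: [1.0, -0.0, 0.0, 0.0]
wrist_force: [-0.3, 0.1, -1.0]
opening: 0.021
finger_force: 30.0
```

Converted, 1.5 cm / 60 = 0.025, 1.4 cm / 60 = 0.0233.

Request:
drive_tool(targets=[[[0,0,0.0033,0,0,0,0.1],[0,0,0.0067,0,0,0,0.1],[0,0,0.01,0,0,0,0.1],[0,0,0.0133,0,0,0,0.1],[0,0,0.0167,0,0,0,0.1],[0,0,0.02,0,0,0,0.1],[0,0,0.0217,0,0,0,0.1],[0,0,0.0233,0,0,0,0.1],[0,0,0.025,0,0,0,0.1],[0,0,0.025,0,0,0,0.1]]])

```text
t: 10.98
position: [0.521, 0.0336, 0.0614]
ee_rot: [1.0, -0.0, 0.0, 0.0]
wrist_force: [-1.0, 0.8, -1.2]
opening: 0.0211
finger_force: 30.0
```

Fingers open slightly, then straight up.

Converted, -13 cm / 60 = -0.2167, -10 cm / 60 = -0.1667.

Request:
drive_tool(targets=[[[0,0,0.0017,0,0,0,0.1],[0,0,0.0017,0,0,0,0.1],[0,0,0.0017,0,0,0,0.4],[0,0,0.0017,0,0,0,0.4],[0,0,0.0017,0,0,0,0.4],[0,0,-0.025,0,0,0,0.4],[0,0,-0.0667,0,0,0,0.4],[0,0,-0.1167,0,0,0,0.4],[0,0,-0.1667,0,0,0,0.4],[0,0,-0.2167,0,0,0,0.4]]])

```text
t: 11.82
position: [0.5206, 0.0337, 0.1925]
ee_rot: [1.0, -0.0, -0.0, 0.0]
wrist_force: [0.9, 0.1, -0.1]
opening: 0.0378
finger_force: 0.0
```

```bash
python3 - <<'E'
from h import *
c,im=look('wrist','w6.png'); o=get_obs(); print(o['t'],o['position'],o['wrist_force'],o['opening'])
for t in ['filter_housing','filter_element']: ask('spot_point',t,'wrist',c,1)
a=cv2.resize(im[90:290,170:390,::-1],None,fx=3.6,fy=3,interpolation=cv2.INTER_CUBIC)
for r,z,cc in((.056,.068,(0,220,0)),(.0515,.068,(0,0,255)),(.046,.06,(255,0,255)),(.026,.056,(0,255,255)),(.011,.084,(255,255,0))):
    for t in np.linspace(0,6.283,40):
        p=(proj(c,[.521+r*np.cos(t),.034+r*np.sin(t),z])-[170,90]+.5)*[3.6,3]; cv2.circle(a,tuple(int(v) for v in p),2,cc,-1)
cv2.imwrite('pics/w6v.png',a)
E
```

```text
11.8667 [0.52469046 0.0335073  0.19878237] [2.1828675  0.26678751 3.68206911] 0.037863123168751324
wrist spot_point filter_element 0.95 [0.5173 0.034  0.0105]
```

View pics/w6v.png

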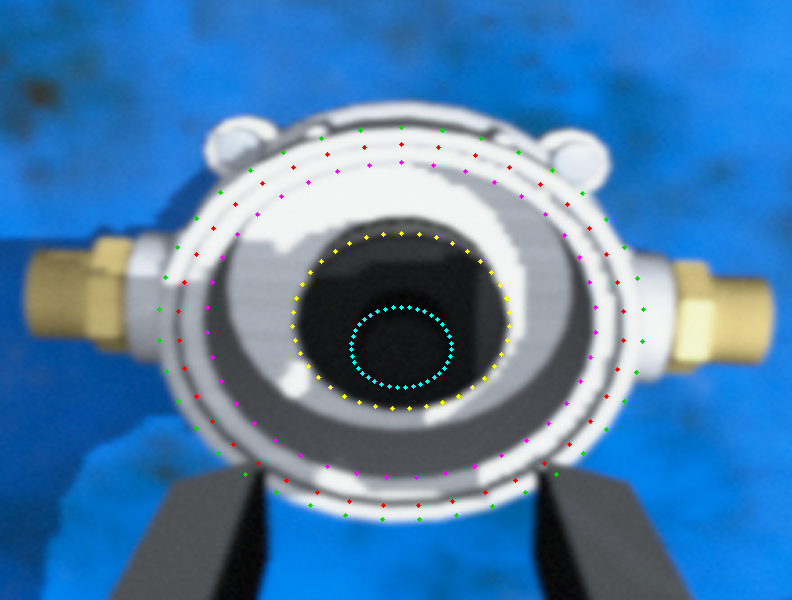

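The element is concentric and seated, and the outline fits the housing at (0.521, 0.034). Next, over to the stem.

Converted, 20.2 cm / 60 = 0.3367, 17.5 cm / 60 = 0.2917.

Request:
drive_tool(targets=[[[0,0.0583,0,0,0,0,0.4],[0,0.1167,0,0,0,0,0.4],[0.0017,0.175,0.0083,0,0,0,0.4],[0.0033,0.2333,0.0167,0,0,0,0.4],[0.0033,0.2917,0.0333,0,0,0,0.4],[0.0033,0.3367,0.05,0,0,0,0.4],[0.0033,0.3367,0.0667,0,0,0,0.4],[0.0033,0.3367,0.0667,0,0,0,0.4],[0.0033,0.3367,0.0667,0,0,0,0.4],[0.0033,0.3367,0.0667,0,0,0,0.4]]])

```text
t: 12.8
position: [0.5226, -0.1671, 0.1511]
ee_rot: [1.0, 0.0, -0.0, -0.0]
wrist_force: [-0.3, 0.2, -0.3]
opening: 0.0376
finger_force: 0.0
```

```bash
python3 - <<'E'
from h import *
c,im=look('wrist','w7.png'); o=get_obs(); print(o['t'],o['position'],o['wrist_force'],o['opening'])
for t in ['cover','inner_lid']: ask('spot_point',t,'wrist',c,1)
p=o['position']; print(proj(c,[*p[:2],.042]))
a=cv2.resize(im[60:330,120:440,::-1],None,fx=2.5,fy=2.2,interpolation=cv2.INTER_CUBIC)
for r,z,cc in((.008,.072,(0,220,0)),(.026,.042,(0,0,255)),(.062,.0,(255,0,255)),(.062,.018,(0,255,255))):
    for t in np.linspace(0,6.283,40):
        q=(proj(c,[.5235+r*np.cos(t),-.168+r*np.sin(t),z])-[120,60]+.5)*[2.5,2.2]; cv2.circle(a,tuple(int(v) for v in q),2,cc,-1)
cv2.imwrite('pics/w7v.png',a)
E
```

```text
12.85 [ 0.522989   -0.16708107  0.15158826] [-0.39429794  0.61550426 -0.1868118 ] 0.03754385959788972
wrist spot_point cover 0.55 [ 0.5255 -0.1701  0.0046]
wrist spot_point inner_lid 0.89 [ 0.5255 -0.1698  0.0023]
[281.47591788 205.26975905]
```

View pics/w7v.png

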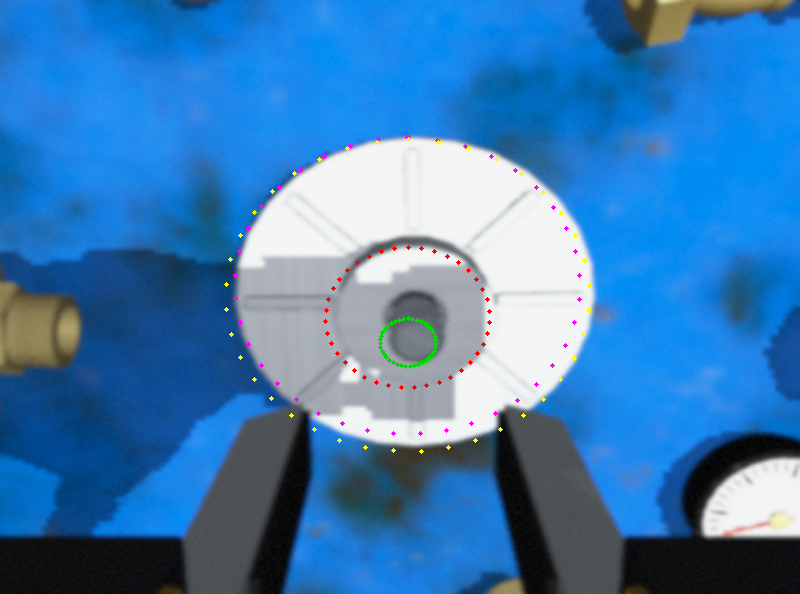

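The stem tip is at about (414,340) in the crop, roughly 1.6 mm further to −y than the outline, which makes it about (0.525, −0.1695). The hub agrees, so I descend and grip the stem.

Converted, 10.4 cm / 60 = 0.1733, 0.25 cm / 60 = 0.0042.

Request:
drive_tool(targets=[[[0.0033,0.0042,0.025,0,0,0,0.4],[0.0033,0.0042,0.0583,0,0,0,0.4],[0.0033,0.0042,0.0917,0,0,0,0.4],[0.0033,0.0042,0.125,0,0,0,0.4],[0.0033,0.0042,0.1583,0,0,0,0.4],[0.0033,0.0042,0.1733,0,0,0,0.4],[0.0033,0.0042,0.1733,0,0,0,0.4],[0.0033,0.0042,0.1733,0,0,0,0.1],[0.0033,0.0042,0.1733,0,0,0,0.05],[0.0033,0.0042,0.1733,0,0,0,0.05]]])

```text
t: 13.78
position: [0.526, -0.1712, 0.0489]
ee_rot: [1.0, -0.0, 0.001, 0.001]
wrist_force: [0.2, 0.2, -0.8]
opening: 0.0211
finger_force: 0.0
```

Converted, -2 cm / 60 = -0.0333, -1.2 cm / 60 = -0.02.

Request:
drive_tool(targets=[[[0,0,0,0,0,0,0.05],[0,0,0,0,0,0,0.05],[0,0,-0.0033,0,0,0,0.05],[0,0,-0.01,0,0,0,0.05],[0,0,-0.02,0,0,0,0.05],[0,0,-0.0333,0,0,0,0.05],[0,0,-0.0333,0,0,0,0.05],[0,0,-0.0333,0,0,0,0.05],[0,0,-0.0333,0,0,0,0.05],[0,0,-0.0333,0,0,0,0.05]]])

```text
t: 14.62
position: [0.5245, -0.1707, 0.0671]
ee_rot: [1.0, -0.0, -0.0, -0.0]
wrist_force: [0.3, 0.0, -6.2]
opening: 0.0153
finger_force: 30.0
```

Both lids are carried (−6 N at the wrist). Next I lift and traverse.

Converted, -11.5 cm / 60 = -0.1917, -9.5 cm / 60 = -0.1583.

Request:
drive_tool(targets=[[[0,0,-0.0333,0,0,0,0.05],[0,0,-0.0667,0,0,0,0.05],[0,0,-0.1,0,0,0,0.05],[0,0,-0.1333,0,0,0,0.05],[0,0,-0.1583,0,0,0,0.05],[0,-0.0333,-0.1583,0,0,0,0.05],[-0.0017,-0.0667,-0.1583,0,0,0,0.05],[-0.0017,-0.1083,-0.1583,0,0,0,0.05],[-0.0017,-0.15,-0.1583,0,0,0,0.05],[-0.0033,-0.1917,-0.1583,0,0,0,0.05]]])

```text
t: 15.45
position: [0.5225, -0.0548, 0.162]
ee_rot: [1.0, -0.001, -0.0, -0.0]
wrist_force: [0.2, 0.3, -4.7]
opening: 0.0153
finger_force: 30.0
```

Converted, -8.9 cm / 60 = -0.1483, -8.5 cm / 60 = -0.1417.

Request:
drive_tool(targets=[[[-0.0017,-0.0333,0,0,0,0,0.05],[-0.0033,-0.0667,0,0,0,0,0.05],[-0.0033,-0.1,0,0,0,0,0.05],[-0.0033,-0.125,0,0,0,0,0.05],[-0.0033,-0.1417,0,0,0,0,0.05],[-0.0033,-0.1483,0,0,0,0,0.05],[-0.0033,-0.1483,0,0,0,0,0.05],[-0.0033,-0.1483,0,0,0,0,0.05],[-0.0033,-0.1483,0,0,0,0,0.05],[-0.0033,-0.1483,0,0,0,0,0.05]]])

```text
t: 16.28
position: [0.521, 0.0323, 0.1624]
ee_rot: [1.0, -0.001, -0.0, 0.0]
wrist_force: [-0.5, -1.1, -6.0]
opening: 0.0152
finger_force: 30.0
```

```bash
python3 - <<'E'
from h import *
from scipy.optimize import least_squares
c,im=look('wrist','w8.png'); o=get_obs(); p=o['position'];print(o['t'],p,o['wrist_force'],o['opening'],Ro.from_quat(o['ee_rot']).as_matrix().round(4)[2])
for t in ['cover','inner_lid']: ask('spot_point',t,'wrist',c,1)
z0=p[2]-.0475; print('lid z',z0)
for k in ('top','side'):
    cc,_=look(k,k+'8.png')
    for t in ['inner_lid','cover']: ask('spot_point',t,k,cc,1)
hsv=cv2.cvtColor(im,cv2.COLOR_RGB2HSV); m=((hsv[:,:,1]<70)&(hsv[:,:,2]>60)).astype('uint8')
# front arc (towards +x) edge points: for each column, topmost edge
def edge(cx,cy,r,z,a):  # search outward-in along projected radius
    for s in np.arange(1.15,.85,-.004):
        u=proj(c,[cx+s*r*np.cos(a),cy+s*r*np.sin(a),z]).round().astype(int)
        if 0<=u[0]<560 and 0<=u[1]<420 and m[u[1],u[0]] : return s*r
pts=[]
for a in np.radians(np.arange(-80,81,8)):
    s=edge(p[0],p[1],.062,z0+.012,a); pts.append((round(np.degrees(a)),None if s is None else round(s*1000,1)))
print(pts)
E
```

```text
16.3333 [0.52103499 0.03230217 0.16240541] [-0.6015975  -0.04687354 -6.84530676] 0.015263955130187908 [-0.e+00  4.e-04 -1.e+00]
wrist spot_point cover 0.79 [0.5172 0.0331 0.1136]
wrist spot_point inner_lid 0.75 [0.5196 0.0351 0.1164]
lid z 0.11490541174144404
top spot_point cover 0.74 [0.5183 0.0294 0.1132]
side spot_point cover 0.6 [0.5257 0.0288 0.1112]
[(-80, np.float64(64.9)), (-72, np.float64(68.3)), (-64, np.float64(66.8)), (-56, np.float64(61.6)), (-48, np.float64(61.4)), (-40, np.float64(61.4)), (-32, np.float64(64.4)), (-24, np.float64(66.1)), (-16, np.float64(63.4)), (-8, np.float64(65.1)), (0, np.float64(65.8)), (8, np.float64(65.3)), (16, np.float64(64.6)), (24, np.float64(68.6)), (32, np.float64(64.9)), (40, np.float64(60.1)), (48, np.float64(59.6)), (56, np.float64(66.1)), (64, np.float64(60.4)), (72, np.float64(71.3)), (80, np.float64(59.1))]
```

```bash
python3 - <<'E'
from h import *
from scipy.optimize import least_squares
c=dict(viewer.get_calibration('wrist')); p=np.array(get_obs()['position']); R=np.array(c['R'])
off=-R.T@np.array(c['t'])-p
T=np.array([.522989,-.167081,.151588]); c['t']=-R@(T+off)
im=cv2.imread('pics/w7.png'); hsv=cv2.cvtColor(im,cv2.COLOR_BGR2HSV).astype(int)
m=((hsv[:,:,1]<110)).astype(np.uint8)
def pts(cx,cy,z):
    out=[]
    for a in np.radians(np.arange(-115,116,3)):
        for s in np.arange(1.12,.88,-.002):
            q=proj(c,[cx+s*.062*np.cos(a),cy+s*.062*np.sin(a),z]); u=q.round().astype(int)
            if m[u[1],u[0]]: out.append(q); break
    return np.array(out)
P=pts(.5245,-.1695,.006)
for z in (0,.006,.012,.018):
    W=np.array([atz(c,q,z)[:2] for q in P])
    s=least_squares(lambda v:np.hypot(*(W-v[:2]).T)-v[2],[.52,-.17,.062],loss='soft_l1',f_scale=.0005)
    print(z,s.x.round(4),np.abs(s.fun).mean().round(5),len(P))
E
```

```text
0 [ 0.5215 -0.1707  0.0648] 0.00023 77
0.006 [ 0.523  -0.1707  0.0636] 0.00023 77
0.012 [ 0.5244 -0.1706  0.0625] 0.00022 77
0.018 [ 0.5258 -0.1705  0.0613] 0.00022 77
```

The outline fit puts the cover centre at (0.525, −0.1706), which is where the tool gripped, so the lids are centred in the hand. Moving to (0.521, 0.034) and lowering.

Converted, 4 cm / 60 = 0.0667, -0.17 cm / 60 = -0.0028.

Request:
drive_tool(targets=[[[0,-0.0028,0,0,0,0,0.05],[0,-0.0028,0.0133,0,0,0,0.05],[0,-0.0028,0.0267,0,0,0,0.05],[0,-0.0028,0.04,0,0,0,0.05],[0,-0.0028,0.0533,0,0,0,0.05],[0,-0.0028,0.0617,0,0,0,0.05],[0,-0.0028,0.0667,0,0,0,0.05],[0,-0.0028,0.0667,0,0,0,0.05],[0,-0.0028,0.0667,0,0,0,0.05],[0,-0.0028,0.0667,0,0,0,0.05]]])

```text
t: 17.57
position: [0.5214, 0.0348, 0.1228]
ee_rot: [1.0, -0.0, 0.0, 0.0]
wrist_force: [-0.0, 0.0, -5.5]
opening: 0.0154
finger_force: 30.0
```

Converted, 0.8 cm / 60 = 0.0133, 0.7 cm / 60 = 0.0117.

Request:
drive_tool(targets=[[[0,0,0.0017,0,0,0,0.05],[0,0,0.0033,0,0,0,0.05],[0,0,0.005,0,0,0,0.05],[0,0,0.0067,0,0,0,0.05],[0,0,0.0083,0,0,0,0.05],[0,0,0.01,0,0,0,0.05],[0,0,0.0117,0,0,0,0.05],[0,0,0.0133,0,0,0,0.05],[0,0,0.0133,0,0,0,0.05],[0,0,0.0133,0,0,0,0.05]]])

```text
t: 18.4
position: [0.5211, 0.0348, 0.1144]
ee_rot: [1.0, -0.0, 0.0, 0.0]
wrist_force: [1.0, -0.0, -5.4]
opening: 0.0151
finger_force: 30.0
```

Converted, 0.6 cm / 60 = 0.01, 0.05 cm / 60 = 0.0008.

Request:
drive_tool(targets=[[[0,0.0008,0.0017,0,0,0,0.05],[0,0.0008,0.0033,0,0,0,0.05],[0,0.0008,0.005,0,0,0,0.05],[0,0.0008,0.0067,0,0,0,0.05],[0,0.0008,0.0083,0,0,0,0.05],[0,0.0008,0.01,0,0,0,0.05],[0,0.0008,0.01,0,0,0,0.05],[0,0.0008,0.01,0,0,0,0.05],[0,0.0008,0.01,0,0,0,0.05],[0,0.0008,0.01,0,0,0,0.05]]])

```text
t: 19.23
position: [0.5211, 0.0343, 0.1087]
ee_rot: [1.0, -0.0, 0.0, 0.0]
wrist_force: [-0.3, -0.6, -0.9]
opening: 0.0153
finger_force: 30.0
```

Converted, 0.2 cm / 60 = 0.0033, 0.15 cm / 60 = 0.0025.

Request:
drive_tool(targets=[[[0,0,0.0008,0,0,0,0.05],[0,0,0.0017,0,0,0,0.05],[0,0,0.0025,0,0,0,0.05],[0,0,0.0033,0,0,0,0.05],[0,0,0.0033,0,0,0,0.05],[0,0,0.0033,0,0,0,0.05],[0,0,0.0033,0,0,0,0.05],[0,0,0.0033,0,0,0,0.05],[0,0,0.0033,0,0,0,0.05],[0,0,0.0033,0,0,0,0.05]]])

```text
t: 20.07
position: [0.5212, 0.0343, 0.1087]
ee_rot: [1.0, -0.0, 0.001, 0.0]
wrist_force: [-3.2, -0.1, 12.3]
opening: 0.0151
finger_force: 30.0
```

The lids stop hard at tool z 0.1087, which fits the seat within about 1 mm. I take off the push and release.

Converted, -0.15 cm / 60 = -0.0025, -0.1 cm / 60 = -0.0017.

Request:
drive_tool(targets=[[[0,0,-0.0017,0,0,0,0.05],[0,0,-0.0025,0,0,0,0.05],[0,0,-0.0025,0,0,0,0.3],[0,0,-0.0025,0,0,0,0.8],[0,0,-0.0025,0,0,0,0.8],[0,0,-0.0025,0,0,0,0.8],[0,0,-0.0025,0,0,0,0.8],[0,0,-0.0025,0,0,0,0.8],[0,0,-0.0025,0,0,0,0.8],[0,0,-0.0025,0,0,0,0.8]]])

```text
t: 20.9
position: [0.5209, 0.0344, 0.1079]
ee_rot: [1.0, -0.0, -0.0, 0.0]
wrist_force: [-0.2, -0.0, 0.2]
opening: 0.0649
finger_force: 0.0
```

```bash
python3 - <<'E'
from h import *
c,im=look('wrist','w9.png'); o=get_obs(); p=o['position'];print(o['t'],p,o['wrist_force'],o['opening'])
for t in ['cover','inner_lid','filter_housing']: ask('spot_point',t,'wrist',c,1)
for k in ('top','side'):
    cc,_=look(k,k+'9.png')
    for t in ['inner_lid','cover']: ask('spot_point',t,k,cc,1)
# outline fit of the plate against seated and not-seated heights
m=(cv2.cvtColor(im,cv2.COLOR_RGB2HSV)[:,:,1]<110).astype(np.uint8)
P=[]
for a in np.radians(np.arange(-75,76,3)):
    for s in np.arange(1.12,.88,-.002):
        q=proj(c,[.521+s*.062*np.cos(a),.034+s*.062*np.sin(a),.0745]); u=q.round().astype(int)
        if 0<=u[0]<560 and 0<=u[1]<420 and m[u[1],u[0]]: P.append((round(np.degrees(a)),round(s*62,1))); break
print(P)
E
```

```text
20.95 [0.52095993 0.03434594 0.10790976] [-0.18593319  0.2170255  -0.1062643 ] 0.06899734623058117
wrist spot_point cover 0.57 [0.5206 0.035  0.0605]
wrist spot_point inner_lid 0.67 [0.5184 0.037  0.0639]
top spot_point inner_lid 0.37 [ 0.3729 -0.0932 -0.0016]
top spot_point cover 0.63 [0.5168 0.0326 0.0593]
side spot_point cover 0.81 [0.5255 0.0329 0.0556]
[(-75, np.float64(69.4)), (-72, np.float64(69.1)), (-69, np.float64(67.6)), (-66, np.float64(62.0)), (-63, np.float64(62.0)), (-60, np.float64(62.0)), (-57, np.float64(62.0)), (-54, np.float64(62.0)), (-51, np.float64(62.1)), (-48, np.float64(62.0)), (-45, np.float64(61.9)), (-42, np.float64(62.1)), (-39, np.float64(65.7)), (-36, np.float64(67.3)), (-33, np.float64(67.6)), (-30, np.float64(66.7)), (-27, np.float64(63.6)), (-24, np.float64(62.0)), (-21, np.float64(62.5)), (-18, np.float64(62.5)), (-15, np.float64(63.1)), (-12, np.float64(63.5)), (-9, np.float64(63.5)), (-6, np.float64(63.6)), (-3, np.float64(64.4)), (0, np.float64(64.4)), (3, np.float64(63.9)), (6, np.float64(64.1)), (9, np.float64(64.0)), (12, np.float64(63.5)), (15, np.float64(63.2)), (18, np.float64(63.0)), (21, np.float64(62.4)), (24, np.float64(65.0)), (27, np.float64(67.8)), (30, np.float64(69.2)), (33, np.float64(68.8)), (36, np.float64(67.3)), (39, np.float64(61.6)), (42, np.float64(60.6)), (45, np.float64(60.8)), (48, np.float64(60.4)), (51, np.float64(60.8)), (54, np.float64(60.8)), (57, np.float64(60.8)), (60, np.float64(62.4)), (63, np.float64(66.8)), (66, np.float64(69.4)), (69, np.float64(69.4)), (72, np.float64(69.4)), (75, np.float64(69.4))]
```

The cover fits the expected outline at seat height (z≈0.060), level and about 0.7 mm off in y. Next, down to the hub and close.

Request:
drive_tool(targets=[[[0,0.0012,0.0083,0,0,0,0.8],[0,0.0012,0.0167,0,0,0,0.8],[0,0.0012,0.025,0,0,0,0.8],[0,0.0012,0.0333,0,0,0,0.8],[0,0.0012,0.0417,0,0,0,0.8],[0,0.0012,0.0417,0,0,0,0.8],[0,0.0012,0.0417,0,0,0,0.5],[0,0.0012,0.0417,0,0,0,0.45],[0,0.0012,0.0417,0,0,0,0.45],[0,0.0012,0.0417,0,0,0,0.45]]])

```text
t: 22.23
position: [0.5212, 0.0336, 0.0832]
ee_rot: [1.0, -0.0, 0.0, 0.0]
wrist_force: [-0.7, -2.4, -0.9]
opening: 0.0519
finger_force: 1.1
```

Converted, -0.3 cm / 60 = -0.005, -0.2 cm / 60 = -0.0033.

Request:
drive_tool(targets=[[[0,0,0,0,0,0,0.45],[0,0,0,0,0,0,0.45],[0,0,-0.0017,0,0,0,0.45],[0,0,-0.0033,0,0,0,0.45],[0,0,-0.005,0,0,0,0.45],[0,0,-0.005,0,0,0,0.45],[0,0,-0.005,0,0,0,0.45],[0,0,-0.005,0,0,0,0.45],[0,0,-0.005,0,0,0,0.45],[0,0,-0.005,0,0,0,0.45]]])

```text
t: 23.07
position: [0.5209, 0.0336, 0.0859]
ee_rot: [1.0, -0.0, -0.0, 0.0]
wrist_force: [0.5, 0.4, -2.6]
opening: 0.0508
finger_force: 29.9
```

Only the cover's weight shows, with little side force. Lifting straight up.

Converted, -2 cm / 60 = -0.0333, -1.8 cm / 60 = -0.03.

Request:
drive_tool(targets=[[[0,0,-0.0033,0,0,0,0.45],[0,0,-0.0067,0,0,0,0.45],[0,0,-0.01,0,0,0,0.45],[0,0,-0.0133,0,0,0,0.45],[0,0,-0.0167,0,0,0,0.45],[0,0,-0.02,0,0,0,0.45],[0,0,-0.0233,0,0,0,0.45],[0,0,-0.0267,0,0,0,0.45],[0,0,-0.03,0,0,0,0.45],[0,0,-0.0333,0,0,0,0.45]]])

```text
t: 23.9
position: [0.521, 0.0336, 0.1061]
ee_rot: [1.0, -0.0, 0.0, 0.0]
wrist_force: [0.2, -0.3, -2.5]
opening: 0.0502
finger_force: 29.9
```

Converted, -7.2 cm / 60 = -0.12, -6.6 cm / 60 = -0.11.

Request:
drive_tool(targets=[[[0,0,-0.01,0,0,0,0.45],[0,0,-0.02,0,0,0,0.45],[0,0,-0.0317,0,0,0,0.45],[0,0,-0.0433,0,0,0,0.45],[0,0,-0.0567,0,0,0,0.45],[0,0,-0.07,0,0,0,0.45],[0,0,-0.0833,0,0,0,0.45],[0,0,-0.0967,0,0,0,0.45],[0,0,-0.11,0,0,0,0.45],[0,0,-0.12,0,0,0,0.45]]])

```text
t: 24.73
position: [0.5213, 0.0336, 0.1791]
ee_rot: [1.0, -0.0, 0.001, 0.0]
wrist_force: [0.1, -0.3, -2.9]
opening: 0.0506
finger_force: 29.9
```

Request:
drive_tool(targets=[[[0,0,-0.0033,0,0,0,0.45],[0,0,-0.0033,0,0,0,0.45],[0,0,-0.0033,0,0,0,0.45],[0,0,-0.0033,0,0,0,0.45],[0,0,-0.0033,0,0,0,0.45],[0,0,-0.0033,0,0,0,0.45],[0,0,-0.0033,0,0,0,0.45],[0,0,-0.0033,0,0,0,0.45],[0,0,-0.0033,0,0,0,0.45],[0,0,-0.0033,0,0,0,0.45]]])

```text
t: 25.57
position: [0.521, 0.0337, 0.1799]
ee_rot: [1.0, -0.0, -0.0, 0.0]
wrist_force: [0.2, 0.3, -3.3]
opening: 0.0509
finger_force: 29.9
```

```bash
python3 - <<'E'
from h import *
o=get_obs();print(o['t'],o['position'],o['wrist_force'],o['opening'],o['finger_force'])
for k in ('side','top','wrist'):
    c,_=look(k,k+'10.png')
    for t in ['cover','inner_lid']: ask('spot_point',t,k,c,1)
E
```

```text
25.5667 [0.52095112 0.03365463 0.17990632] [ 0.18906239  0.33668997 -3.27344286] 0.05085391891432952 29.880368967424147
side spot_point cover 0.77 [0.523  0.0335 0.1537]
side spot_point inner_lid 0.77 [0.5227 0.0349 0.0642]
top spot_point cover 0.81 [0.5196 0.0354 0.1556]
wrist spot_point cover 0.56 [0.517  0.034  0.1589]
```

The cover is held about 97 mm above the seat and the inner lid stayed down, so I'm handing in.

```bash
python3 -c "
from h import *
print(ticket.job_done())"
```

```text
the job is handed in; nothing more can be done
None
```

I handed the job in at about 26 s; the hand-in gave no verdict. The element is on the spigot and the inner lid is seated to within about 1 mm by tool height (the network reading of 4 mm high is no finer than its error). The cover is held level about 97 mm above the lid seat, and none of the moves went near the wrench, tape, elbow or gauge.

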